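# Shut the covered stopcock

## Robot

A 6-joint arm with a two-finger parallel gripper is mounted at the origin on a cart in front of the work surface, level with it; the furniture and walls round the work are solid. World frame = base frame: x ahead of the robot, y to its left, z up, the work surface at z = 0. Lengths are in m, angles in rad, forces in N, time in s.
With the tool pointing down it reaches from about 0.35 to 0.85 m from the base axis. Payload 8.1 kg.
Tool frame: the origin (TCP) lies midway between the tips of the shut fingers; the grasp point (between the pads) lies 19 mm behind it; z points along the fingers, y is the direction in which the jaws open and shut (so a half turn about z gives the same grasp; the last joint's range is limited). The gripper opens to 93 mm and grips with 3 to 60 N. Pads are 15 mm wide; open, the fingers measure 128 mm over their backs; the gripper's body (75 mm by 188 mm) begins 65 mm behind the grasp point.
Start: joints at [1.029, 0.13, 1.488, -0, 1.523, -0.085], TCP at [0.265, 0.538, 0.219] pointing down, gripper open.
Joint ranges: [-2.96, 2.96], [-0.89, 2.26], [0.02, 2.5], [-1.34, 4.48], [0, 2.73], [-2.66, 2.66]. Speed limits (rad/s): [2.39, 2.39, 2.79, 3.14, 3.14, 3.14].

## Interface

Orientations are given as a rotation vector (axis times angle).
In Python, from plant import robot, optics, ticket gives the robot as it stands.
- The arm moves only by the tool send_rows, never from a script. Its argument "targets" is a list of rows, each a list of 3 entries, a list of its own where there are three numbers: the opening, from -1 (shut) to 1 (fully open), then the shift along the tool's x, y, z in mm, then the turn about the tool's z in rad. A call has 1 to 12 rows; each row shifts and turns the commanded pose from where the row before left it, along the tool's axes as they then stand; what a row does not reach is not made up. A row lasts 1/10 s, in which the tool goes at most 50 mm and 8.59 degrees, less where a joint would pass 70% of its speed; a pose out of reach is approached as far as the arm can. A call with a gripper value outside its range is refused whole. The fingers move at their own pace and stop on an object; "newtons" is the grip in N (left out, the last holds). Time passes only in rows, so rows that do not move let the fingers close. It gives the time, the measured TCP pose, the force and the opening at its end, in the units of the state.
- robot.read_state(): the state, without advancing time (a new reading comes with each control period).
- optics.read_camera(name): name is "scene" or "top" or "wrist"; returns a dict with "color" (400x640x3 uint8, red, green, blue), "K" (3x3 intrinsics, pixels), "k1" (the pictures are not rectified: a ray, as slopes to the right and down, at radius r is drawn at 1 + k1 r^2 times it, then the intrinsics apply), "position" and "orientation" of the camera in the world. Camera axes: x right, y up, looking along -z (the intrinsics and any distortion apply to the point x, -y, -z); pixel columns grow to the right and rows downward; lengths in m; the calibration is good to about 2 mm. A picture is of the moment at which its call begins. There is no depth.
- ticket.close_job(): hands the job in, once; it reports no verdict.
Trained networks look in the newest picture that a camera, given by its name, has taken for a name from the list of things; names that differ only in an ending like _2 or _b are one class to them, and where a whole thing is asked for, a point or a joint stands for the part that bears it (a point fixed in the world has none). Each returns a list of dicts, best first, with "confidence" (0 to 1); they miss things now and then, are a little off and sometimes report something else, mostly with a low value. They report only what shows in the picture. A call takes as long as a camera call.
- optics.cut_out(camera, name): "region" (400x640 bool, what is visible of it) and "point" ([column, row] in pixels, amid what is visible of it).
The state is a dict: "t": time; "q": joint angles; "dq": joint speeds; "joint_torque": joint torques, N m; "tool_pos": TCP position; "orientation": TCP orientation; "force": force on the tool from outside, world axes, zero at the start; "wrist_torque": the same for the moment, N m; "opening": finger opening in m.
Only numpy, scipy, OpenCV 4.12 (cv2) and the standard library are available. Lean on these libraries where they do the work, as an engineer would, in place of code of your own. Each camera call takes 0.05 s, during which the arm holds its last target.

## Task

Without grasping anything, push the sliding cover of the valve box all the way aside, to its stop over the closed half of the box, so that the two valve handles underneath are laid open. Then push the handle that ends in a round disc a quarter turn clockwise to its stop, fully shut. Leave the plain straight handle and the small things standing round the box untouched, and leave the cover open.

Things in the scene. Friction and masses are not known exactly. Their poses are not given: they have to be found in the camera images.
- valve_box: Fixed grey valve box 284 (x) x 340 (y) x 64 mm high. Origin: centre of its underside, on the worktop. x: away from the robot, turned left 0.32 to 0.78 rad; y: along the box, to the left; z up. Half y>0: pit, inside x -135..135, y 1..163, floor 6 mm up. Half y<0: deck 52 mm up, over which the cover slides. Hose nipples (28 mm long, 28 mm high) stick out of the y=+170 end, feet at the sides to x=+-166.
- box_center (a point): Middle of the box, 52 mm above the worktop: the height of the deck and of the rim of the pit's y ends. The side walls (along y) are 64 mm high; their lips reach in over the pit to x = -129 and x = +129 mm. Small things up to 52 mm high stand beyond the box, past x = +175 mm.
- cover (a joint): How far the aluminium cover has been slid, m, along the box's -y axis: 0 = shut over the pit, 0.164 = stop, pit fully open. At the start 0 to 0.012. Captive in rails, cannot be lifted; about 2.5 N friction, stays where left.
- cover_end (a point): Centre of the cover's upright flat end face that looks along the box's +y axis (the face to push, toward -y). It moves with the cover. The raised part of the cover is 236 mm wide (x), 166 mm long (y), from 53 to 77 mm above the worktop; this point is 65 mm up.
- disc_pivot (a point): Spindle axis of the valve whose handle ends in a disc, at mid-thickness of the handle, 41 mm above the worktop. In the box frame at y = 35 mm and x = -57.5 or +42.5 mm (the two valves change places). Brass valve body and pipe (along y, to the end wall) lie under the handle, below 30 mm and 28 mm above the worktop.
- disc_tip (a point): Centre of the round disc at the end of that handle, 60 mm from the pivot, 41 mm above the worktop. Steel handle: a bar 12 mm wide, from the pivot to the disc; disc 28 mm diameter; all 10 mm thick, 36 to 46 mm above the worktop. Moves with the handle.
- disc_lever (a joint): Angle of the disc handle, rad: 0 = open (handle points along the box's +y axis), 1.571 = shut, at its stop (handle points along the box's +x axis); grows clockwise seen from above. At the start 0 to 0.15. Friction 0.09 N m (about 2 N at the handle), lightly damped; stays where left.
- plain_pivot (a point): Spindle axis of the other valve, to be left alone; same build, at the other of the two places.
- plain_tip (a point): Point on the plain handle 60 mm from its pivot, 41 mm above the worktop. Plain straight steel bar 12 mm wide that ends 74 mm from its pivot, no disc; otherwise like the other.
- plain_lever (a joint): Angle of the plain handle, rad, same meaning; 0 to 0.15 at the start. Leave it as it is.
- beaker: Bystander: loose small clear beaker, 47 mm diameter, 58 mm high, to the left of the box, at least 80 mm from its left end. Origin: centre of its underside.
- stopper: Bystander: loose black rubber stopper, 24 mm diameter and high, to the left of the box, at least 65 mm from its left end. Origin: centre of its underside.
- tube_clip: Bystander: loose yellow plastic tube clip, 14x50x10 mm, to the left of the box, at least 45 mm from its left end. Origin: centre of its underside.

How it is judged:
On the way, in this order (a step that is already met when the one before it is completed fails the run):
1. the cover has been slid fully aside (value of joint cover above 0.15 m), for 0.2 s.
2. the disc handle has been pushed shut (value of joint disc_lever above 1.46 rad), for 0.2 s.
At the end, for the whole second after the job is handed in: The cover stands at least 145 mm of its 164 mm aside, the disc handle is within 0.11 rad of its shut stop and at rest, the plain handle's end is within 12 mm of where it was, and every bystander stands upright within 20 mm of where it was (value of joint cover above 0.145 m and value of joint disc_lever above 1.46 rad and velocity of joint disc_lever below 0.05 rad/s and value of joint plain_lever below 0.35 rad and distance of plain_tip from where it was at the start of the episode below 0.012 m and not (distance of beaker from where it was at the start of the episode above 0.02 m or angle between beaker's own z axis and vertical above 0.5 rad) and not (distance of stopper from where it was at the start of the episode above 0.02 m or angle between stopper's own z axis and vertical above 0.5 rad) and not (distance of tube_clip from where it was at the start of the episode above 0.02 m or angle between tube_clip's own z axis and vertical above 0.5 rad)); the robot touches nothing.
It fails at once if the disc handle was turned before the cover was aside (value of joint disc_lever above 0.5 rad and value of joint cover below 0.13 m).
It fails at once if the plain handle was moved (distance of plain_tip from where it was at the start of the episode above 0.012 m).
It fails at once if a bystander was lifted, carried, pushed away or tipped ((distance of beaker from where it was at the start of the episode above 0.02 m or angle between beaker's own z axis and vertical above 0.5 rad) or (distance of stopper from where it was at the start of the episode above 0.02 m or angle between stopper's own z axis and vertical above 0.5 rad) or (distance of tube_clip from where it was at the start of the episode above 0.02 m or angle between tube_clip's own z axis and vertical above 0.5 rad)).
It also fails if it takes over 56 s, if anything falls off the work surface, if the arm or the gripper's body presses on something with over 40 N, if the wrist force passes 120 N, or if a joint passes its speed limit or range.

## Working session

There is one attempt and no reset: what is moved stays moved. The work goes in short steps, Python scripts to look and compute and a tool call to move; the robot and the scene stay as the last step left them, time stands still between calls to the robot, and variables do not carry over. Pictures are saved under pics/ and viewed, and the job is handed in when it is done.

Besides the shell and the picture viewer there is one more tool, called after "Emit:" in YAML: its name, and indented under it one key for each argument. send_rows: Moves the arm, as the interface text tells. Its arguments: {"type":"object","properties":{"targets":{"type":"array","items":{"type":"array"}},"newtons":{"type":"number"}},"required":["targets"]}

```bash
ls; mkdir -p pics; cat > h.py <<'E'
import numpy as np, cv2
from scipy.spatial.transform import Rotation as R
from plant import robot, optics, ticket
def save(c,n):
    cv2.imwrite('pics/'+n+'.png', c['color'][:,:,::-1])
def camR(c):
    o=np.array(c['orientation'],float)
    return R.from_rotvec(o).as_matrix() if o.shape==(3,) else (R.from_quat(o).as_matrix() if o.shape==(4,) else o)
def ray(c,uv):
    K=np.array(c['K']);uv=np.atleast_2d(np.array(uv,float))
    d=np.stack([(uv[:,0]-K[0,2])/K[0,0],(uv[:,1]-K[1,2])/K[1,1]],1)
    s=d.copy()
    for _ in range(30): s=d/(1+c['k1']*(s**2).sum(1,keepdims=True))
    v=np.stack([s[:,0],-s[:,1],-np.ones(len(s))],1)
    return v@camR(c).T
def atz(c,uv,z):
    v=ray(c,uv);p=np.array(c['position'])
    return p+v*((z-p[2])/v[:,2])[:,None]
def proj(c,P):
    P=np.atleast_2d(np.array(P,float));q=(P-np.array(c['position']))@camR(c)
    s=np.stack([q[:,0]/-q[:,2],-q[:,1]/-q[:,2]],1)
    s=s*(1+c['k1']*(s**2).sum(1,keepdims=True));K=np.array(c['K'])
    return np.stack([s[:,0]*K[0,0]+K[0,2],s[:,1]*K[1,1]+K[1,2]],1)
E
python3 - <<'E'
from h import *
print(robot.read_state())
for n in ['scene','top','wrist']:
    c=optics.read_camera(n);save(c,n+'0')
    print(n,c['K'],c['k1'],c['position'],c['orientation'])
    for t in ['valve_box','cover','cover_end','beaker','stopper','tube_clip','disc_tip','box_center']:
        try:
            for r in optics.cut_out(n,t)[:2]: print(n,t,r['confidence'],r['point'],r['region'].sum())
        except Exception as e: print(t,e)
E
```

```text
pics
{'t': 0.0, 'q': array([ 1.02861268e+00,  1.31134279e-01,  1.48922557e+00, -6.84791390e-06,
        1.52299275e+00, -8.54104297e-02]), 'dq': array([-0.00012268, -0.00218903,  0.00054934,  0.00092693,  0.00148397,
        0.00132742]), 'joint_torque': array([-4.68365033e-04, -5.59819651e+01, -4.91776264e+01,  7.67953880e-02,
        3.47616524e-02, -1.86290281e-04]), 'tool_pos': array([0.26433964, 0.53802785, 0.21763299]), 'orientation': array([-7.11154157e-01, -3.05949098e+00,  2.63238716e-03]), 'force': array([ 0.40324203, -0.19373279,  0.36313032]), 'wrist_torque': array([ 0.05169382, -0.02625902,  0.00976497]), 'opening': 0.09342051300847165}
scene [[477.71458807   0.         319.72987866]
 [  0.         477.71458807 194.21966435]
 [  0.           0.           1.        ]] -0.07727376068006558 [-0.10095597  0.01238414  0.6275671 ] [ 0.7681703  -0.47467583 -0.99994782]
scene valve_box 0.63 [427.1, 220.6] 24788
scene cover 0.81 [389.7, 207.1] 9102
scene cover 0.37 [271.8, 187.4] 708
scene cover_end 0.95 [390.7, 205.4] 9227
scene beaker 0.62 [274.9, 188.9] 723
scene stopper 0.68 
[... 159 characters left out ...]
    471.65748185 210.37627945]
 [  0.           0.           1.        ]] -0.09844700406593908 [0.41420538 0.3425667  0.91103511] [ 0.02205102 -0.0501249  -1.5409134 ]
top cover 0.82 [390.7, 171.6] 12993
top beaker 0.78 [270.4, 196.8] 506
top stopper 0.45 [318.0, 250.6] 127
top tube_clip 0.49 [268.5, 141.7] 229
top box_center 0.93 [421.7, 153.0] 28640
wrist [[322.61334972   0.         321.15167804]
 [  0.         322.61334972 196.87725617]
 [  0.           0.           1.        ]] 0.023216369587544906 [0.19755218 0.57177935 0.3847    ] [-0.24301504 -0.15183981  1.10690858]
wrist valve_box 0.65 [196.2, 381.7] 1370
wrist beaker 0.63 [317.2, 347.1] 928
wrist box_center 0.93 [193.2, 383.0] 1320
```

View pics/top0.png

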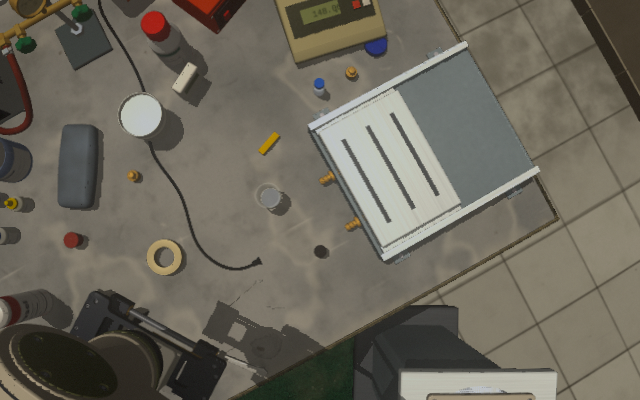

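View pics/scene0.png

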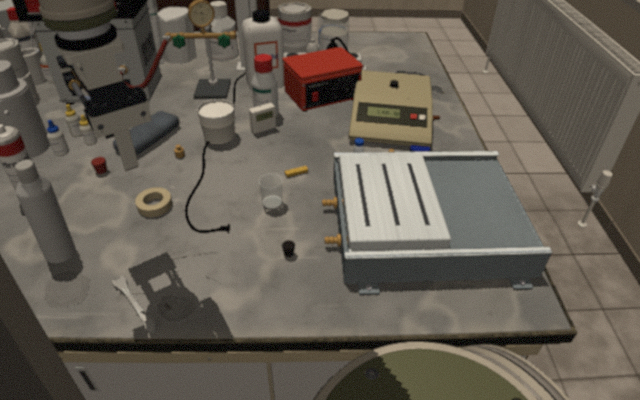

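```bash
python3 - <<'E'
import cv2
im=cv2.imread('pics/top0.png')
cv2.imwrite('pics/top0z.png',cv2.resize(im[30:280,290:560],None,fx=2.9,fy=2.39,interpolation=cv2.INTER_CUBIC) if 0 else cv2.resize(im[30:280,290:560],None,fx=2.4,fy=2.4,interpolation=cv2.INTER_CUBIC))
E
```

```text
(no output)
```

View pics/top0z.png

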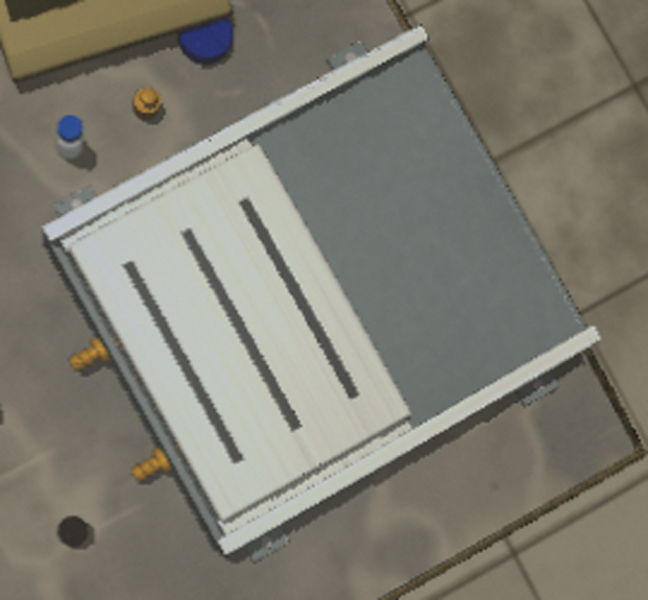

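```bash
python3 - <<'E'
from h import *
from scipy.optimize import least_squares
c=optics.read_camera('top')
Z=np.array([[43,229],[422,28],[600,330],[223,549]])
px=Z/2.4+[290,30]-0.3
W=np.array([[.142,.17,.064],[.142,-.17,.064],[-.142,-.17,.064],[-.142,.17,.064]])
def T(p,P): 
    P=np.atleast_2d(P);cs,s=np.cos(p[2]),np.sin(p[2])
    return np.stack([p[0]+cs*P[:,0]-s*P[:,1],p[1]+s*P[:,0]+cs*P[:,1],P[:,2]],1)
f=least_squares(lambda p:(proj(c,T(p,W))-px).ravel(),[.5,.1,.5])
print(f.x,f.fun)
p=f.x
# cover end top edge corners
cz=np.array([[66,248],[224,521]])/2.4+[290,30]-.3
w=atz(c,cz,.077);cs,s=np.cos(p[2]),np.sin(p[2])
d=w[:,:2]-p[:2];print('cover corners box', d@np.array([[cs,-s],[s,cs]]))
s0=optics.read_camera('scene')
im=s0['color'].copy()
for q in proj(s0,T(p,W)): cv2.circle(im,tuple(int(round(v)) for v in q),3,(255,0,0),1)
s0['color']=im;save(s0,'scene_chk')
for n,pt in [('beaker',(270.4,196.8)),('stopper',(318,250.6)),('clip',(268.5,141.7))]:
    w=atz(c,pt,.01);d=w[:,:2]-p[:2];print(n,w,d@np.array([[cs,-s],[s,cs]]))
E
```

```text
[0.57649119 0.13589746 0.53974979] [-0.84091158 -1.59337384 -0.97631052 -2.74105404  0.72600148  2.39813792
  1.15439419  1.75697291]
cover corners box [[ 0.11516984  0.16351061]
 [-0.11899889  0.16084892]]
beaker [[0.47925358 0.42067819 0.01      ]] [[0.06294085 0.29426802]]
stopper [[0.3792502  0.32661163 0.01      ]] [[-0.07118859  0.26496809]]
clip [[0.58561527 0.4281342  0.01      ]] [[0.15801368 0.24600252]]
```

View pics/scene_chk.png

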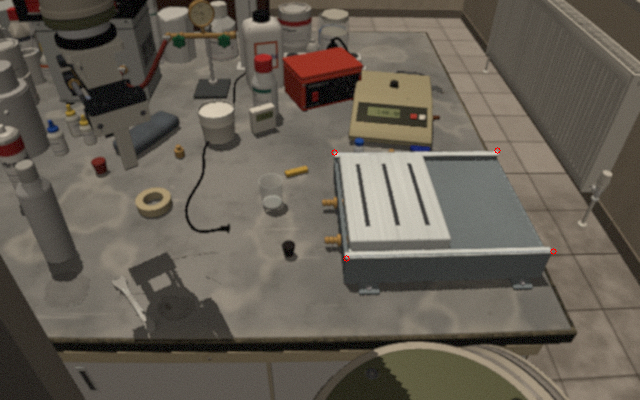

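```bash
cat >> h.py <<'E'
BOX=np.array([0.5765,0.1359,0.5397])
def tobox(w):
    cs,s=np.cos(BOX[2]),np.sin(BOX[2]);w=np.atleast_2d(np.array(w,float));d=w[:,:2]-BOX[:2]
    return np.column_stack([d@np.array([[cs,-s],[s,cs]]),w[:,2]])
def towrld(b):
    cs,s=np.cos(BOX[2]),np.sin(BOX[2]);b=np.atleast_2d(np.array(b,float))
    return np.column_stack([BOX[0]+cs*b[:,0]-s*b[:,1],BOX[1]+s*b[:,0]+cs*b[:,1],b[:,2]])
def where(tgt=None):
    st=robot.read_state();Rm=R.from_rotvec(st['orientation']).as_matrix()
    yw=np.arctan2(Rm[1,1],Rm[0,1])
    e=(BOX[2]+np.pi/2-yw+np.pi)%(2*np.pi)-np.pi
    print('t',st['t'],'box',tobox(st['tool_pos']).round(4),'turn tool z',round(-e,4),'tilt z',Rm[:,2].round(4),'F',st['force'].round(2),'open',st['opening'],'q',st['q'].round(2))
    if tgt is not None: print('tool shift mm',(Rm.T@(towrld(tgt)[0]-st['tool_pos'])*1000).round(1))
E
python3 -c "
from h import *
where([0,.215,.12])"
```

```text
t 1.45 box [[-0.0607  0.5056  0.2186]] turn tool z -0.9965 tilt z [-0. -0. -1.] F [ 0.06 -0.46 -0.25] open 0.09279378942245653 q [ 1.03  0.13  1.49  0.    1.52 -0.09]
tool shift mm [-277.  -106.9   98.6]
```

Emit:
send_rows:
  targets:
    - [-1,[0,0,0],-0.14]
    - [-1,[0,0,0],-0.14]
    - [-1,[0,0,0],-0.14]
    - [-1,[0,0,0],-0.14]
    - [-1,[0,0,0],-0.14]
    - [-1,[0,0,0],-0.14]
    - [-1,[0,0,0],-0.14]
    - [-1,[0,0,0],-0.0165]
    - [-1,[0,0,0],0]
    - [-1,[0,0,0],0]
  newtons: 20

```text
t: 2.45
tool_pos: [0.2646, 0.5385, 0.2186]
orientation: [0.833, -3.029, -0.0]
force: [-0.7, -0.8, -0.3]
opening: 0.0176
```

```bash
python3 -c "
from h import *
where([0,.215,.12])"
```

```text
t 2.45 box [[-0.0606  0.5057  0.2186]] turn tool z -0.0032 tilt z [-0.  0. -1.] F [-0.66 -0.77 -0.25] open 0.017642575414454756 q [ 1.03  0.13  1.49  0.    1.52 -1.08]
tool shift mm [ -61.6 -290.5   98.6]
```

Emit:
send_rows:
  targets:
    - [-1,[-8,-29,6],0]
    - [-1,[-8,-29,6],0]
    - [-1,[-8,-29,6],0]
    - [-1,[-8,-29,6],0]
    - [-1,[-8,-29,6],0]
    - [-1,[-8,-29,6],0]
    - [-1,[-8,-29,6],0]
    - [-1,[-6,-29,6],0]
    - [-1,[0,-29,25],0]
    - [-1,[0,-29,25],0]
    - [-1,[0,0,0],0]
    - [-1,[0,0,0],0]

```text
t: 3.65
tool_pos: [0.4666, 0.321, 0.1201]
orientation: [0.832, -3.028, 0.0]
force: [-0.3, -0.2, 0.4]
opening: 0.0007
```

```bash
python3 -c "
from h import *
where([0,.215,.064])
c=optics.read_camera('top');save(c,'top1');c=optics.read_camera('scene');save(c,'scene1')"
```

```text
t 3.65 box [[0.0008 0.2153 0.1201]] turn tool z -0.0033 tilt z [-1.4e-03 -4.0e-04 -1.0e+00] F [-0.27 -0.24  0.43] open 0.000655491056676051 q [ 0.51  0.11  1.69  0.    1.34 -1.6 ]
tool shift mm [ 0.8 -0.3 56.1]
```

View pics/scene1.png

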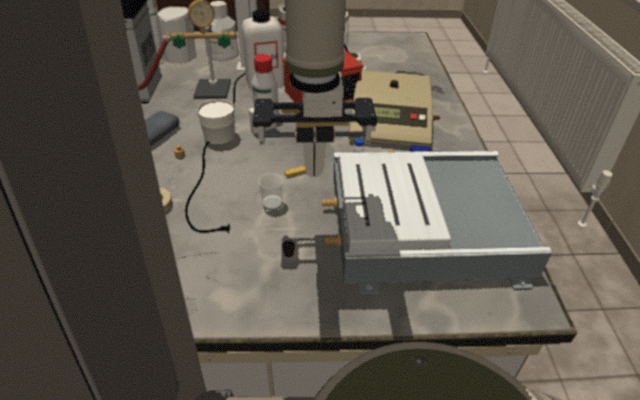

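Emit:
send_rows:
  targets:
    - [-1,[0,0,20],0]
    - [-1,[0,0,20],0]
    - [-1,[0,0,16],0]
    - [-1,[0,-8,0],0]
    - [-1,[0,-8,0],0]
    - [-1,[0,-8,0],0]
    - [-1,[0,-8,0],0]
    - [-1,[0,-8,0],0]
    - [-1,[0,-8,0],0]
    - [-1,[0,-8,0],0]

```text
t: 4.75
tool_pos: [0.4964, 0.2734, 0.0653]
orientation: [-0.837, 3.027, 0.001]
force: [-1.6, 3.4, 2.3]
opening: 0.0004
```

```bash
python3 -c "
from h import *
where([0,.02,.064])
c=optics.read_camera('top');save(c,'top2');c=optics.read_camera('scene');save(c,'scene2')"
```

```text
t 4.75 box [[0.0019 0.1591 0.0653]] turn tool z -0.0002 tilt z [ 0.001   0.0011 -1.    ] F [-1.6   3.38  2.28] open 0.000388562735481909 q [ 0.41  0.17  1.74  0.    1.24 -1.7 ]
tool shift mm [   1.9 -139.1    1.3]
```

View pics/scene2.png

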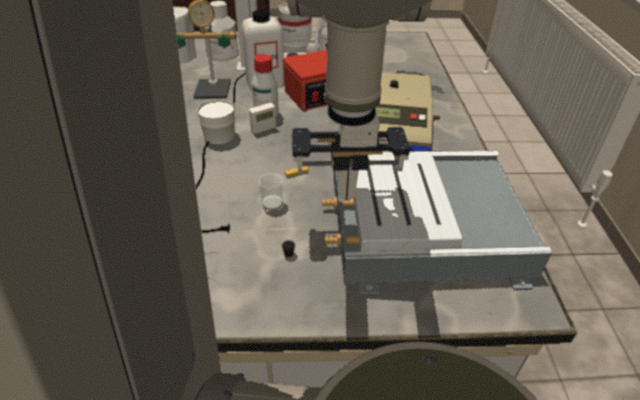

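Emit:
send_rows:
  targets:
    - [-1,[0,-11,0],0]
    - [-1,[0,-11,0],0]
    - [-1,[0,-11,0],0]
    - [-1,[0,-11,0],0]
    - [-1,[0,-11,0],0]
    - [-1,[0,-11,0],0]
    - [-1,[0,-11,0],0]
    - [-1,[0,-11,0],0]
    - [-1,[0,-11,0],0]
    - [-1,[0,-11,0],0]
    - [-1,[0,-8,0],0]
    - [-1,[0,0,0],0]

```text
t: 6.05
tool_pos: [0.5572, 0.171, 0.0646]
orientation: [-0.836, 3.028, -0.001]
force: [0.6, 0.2, -0.1]
opening: 0.0006
```

```bash
python3 -c "
from h import *
where([0,.02,.064])
c=optics.read_camera('top');save(c,'top3')"
```

```text
t 6.05 box [[0.0014 0.04   0.0646]] turn tool z -0.0012 tilt z [ 8.e-04 -6.e-04 -1.e+00] F [ 0.61  0.16 -0.1 ] open 0.0006123935907415122 q [ 0.21  0.21  1.69 -0.    1.24 -1.9 ]
tool shift mm [  1.4 -20.    0.6]
```

View pics/top3.png

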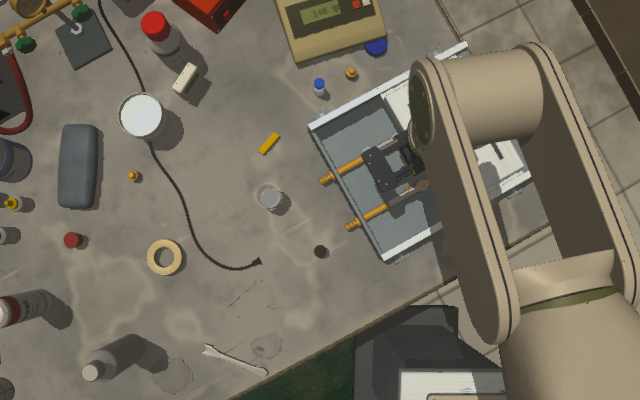

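Emit:
send_rows:
  targets:
    - [-1,[0,-4,0],0]
    - [-1,[0,-4,0],0]
    - [-1,[0,-4,0],0]
    - [-1,[0,-4,0],0]
    - [-1,[0,0,0],0]

```text
t: 6.6
tool_pos: [0.5648, 0.1581, 0.0646]
orientation: [-0.837, 3.028, -0.001]
force: [-0.3, 0.0, 0.2]
opening: 0.0007
```

Emit:
send_rows:
  targets:
    - [-1,[0,-3,0],0]
    - [-1,[0,-3,0],0]
    - [-1,[0,-3,0],0]

```text
t: 6.9
tool_pos: [0.569, 0.1509, 0.0646]
orientation: [0.838, -3.028, -0.001]
force: [-9.0, 14.5, 2.0]
opening: 0.0003
```

Emit:
send_rows:
  targets:
    - [-1,[0,-1,0],0]
    - [-1,[0,0,0],0]
    - [-1,[0,0,0],0]

```text
t: 7.2
tool_pos: [0.569, 0.1511, 0.0646]
orientation: [0.838, -3.027, -0.003]
force: [-4.9, 7.5, 1.6]
opening: 0.0004
```

```bash
python3 -c "
from h import *
where([0,.02,.064])"
```

```text
t 7.2 box [[0.0013 0.0169 0.0646]] turn tool z 0.0003 tilt z [-0.0013  0.0017 -1.    ] F [-4.93  7.45  1.62] open 0.0004495075219960932 q [ 0.17  0.22  1.67  0.    1.25 -1.94]
tool shift mm [1.3 3.1 0.6]
```

Emit:
send_rows:
  targets:
    - [-1,[0,8,0],0]
    - [-1,[0,15,0],0]
    - [-1,[0,15,-30],0]
    - [-1,[0,30,-35],0]
    - [-1,[0,30,-35],0]
    - [-1,[0,35,-35],0]
    - [-1,[0,35,0],0]
    - [-1,[0,35,0],0]
    - [-1,[0,35,0],0]
    - [-1,[0,35,0],0]
    - [-1,[0,35,0],0]
    - [-1,[0,0,0],0]

```text
t: 8.4
tool_pos: [0.4084, 0.4176, 0.1997]
orientation: [-0.844, 3.026, 0.002]
force: [0.1, 0.1, 0.6]
opening: 0.0007
```

```bash
python3 - <<'E'
from h import *
where()
for n in ['top','scene','wrist']:
    c=optics.read_camera(n);save(c,n+'4')
    for t in ['disc_tip','disc_pivot','plain_tip','disc_lever','plain_lever','cover']:
        for r in optics.cut_out(n,t)[:2]: print(n,t,r['confidence'],r['point'],r['region'].sum(),tobox(atz(c,r['point'],.046)).round(3))
im=cv2.imread('pics/top4.png')
cv2.imwrite('pics/top4z.png',cv2.resize(im[30:280,290:560],None,fx=2.4,fy=2.4,interpolation=cv2.INTER_CUBIC))
E
```

```text
t 8.4 box [[0.0006 0.3281 0.1997]] turn tool z 0.0041 tilt z [-3.e-04  1.e-03 -1.e+00] F [0.06 0.05 0.57] open 0.0007103162236565128 q [ 0.71  0.1   1.56  0.    1.49 -1.41]
top disc_tip 0.74 [376.3, 146.7] 427 [[0.045 0.076 0.046]]
top disc_pivot 0.65 [375.9, 147.5] 771 [[0.044 0.078 0.046]]
top plain_tip 0.57 [410.2, 192.4] 292 [[-0.06   0.063  0.046]]
top disc_lever 0.95 [378.0, 146.5] 443 [[0.044 0.073 0.046]]
top disc_lever 0.64 [413.7, 193.6] 333 [[-0.065  0.059  0.046]]
top plain_lever 0.74 [411.2, 193.8] 289 [[-0.063  0.063  0.046]]
top cover 0.92 [463.9, 130.2] 12435 [[-0.008 -0.085  0.046]]
scene disc_tip 0.91 [388.1, 192.5] 384 [[0.035 0.074 0.046]]
scene disc_pivot 0.58 [388.1, 201.8] 1021 [[0.008 0.078 0.046]]
scene plain_tip 0.88 [400.9, 227.9] 389 [[-0.06   0.066  0.046]]
scene disc_lever 0.57 [392.1, 192.9] 408 [[0.033 0.067 0.046]]
scene disc_lever 0.45 [286.6, 245.6] 175 [[-0.096  0.264  0.046]]
scene plain_lever 0.85 [400.4, 228.3] 407 [[-0.061  0.067  0.046]]
scene cover 0.56 [477.6, 202.7] 8785 [[ 0.001 -0.09   0.046]]
scene cover 0.48 [272.1, 189.5] 784 [[0.05  0.293 0.046]]
wrist disc_tip 0.61 [80.3, 220.6] 1571 [[0.042 0.074 0.046]]
wrist disc_pivot 0.68 [90.6, 213.8] 2706 [[0.034 0.086 0.046]]
wrist disc_pivot 0.63 [48.7, 122.3] 1335 [[-0.058  0.065  0.046]]
wrist plain_tip 0.88 [49.7, 123.3] 1456 [[-0.057  0.065  0.046]]
wrist plain_tip 0.57 [98.3, 157.7] 44539 [[-0.024  0.104  0.046]]
wrist disc_lever 0.81 [84.3, 217.7] 1505 [[0.038 0.079 0.046]]
wrist plain_lever 0.84 [47.5, 121.1] 1396 [[-0.059  0.064  0.046]]
wrist cover 0.5 [2.6, 246.4] 253 [[ 0.07  -0.011  0.046]]
```

View pics/top4z.png

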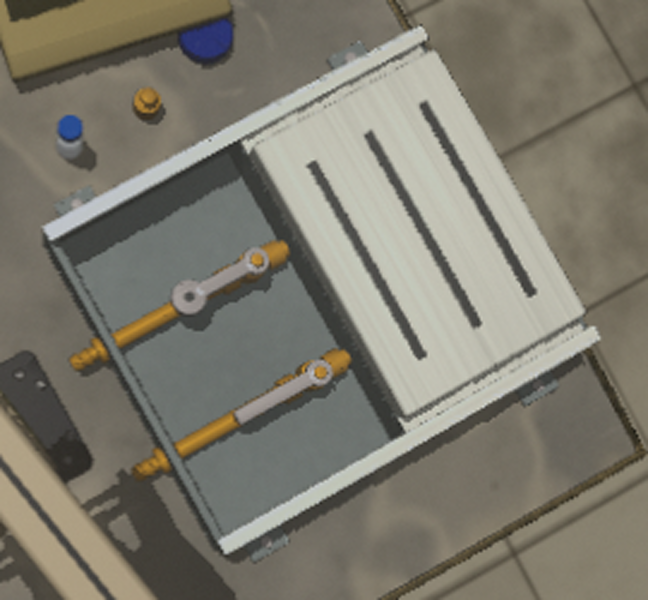

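View pics/scene4.png

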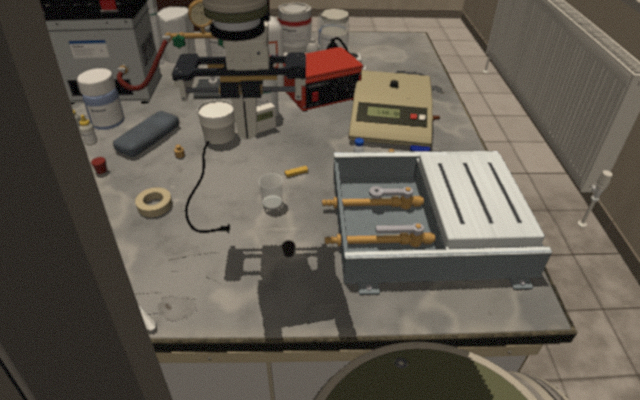

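```bash
python3 - <<'E'
from h import *
c=optics.read_camera('top')
px=np.array([[189,296],[257,261],[238,417],[320,372]])/2.4+[290,30]-.3
print(tobox(atz(c,px,.046)).round(4))
where([0,.1,.12])
E
```

```text
[[ 0.0419  0.0951  0.046 ]
 [ 0.0401  0.035   0.046 ]
 [-0.0581  0.1083  0.046 ]
 [-0.0589  0.0351  0.046 ]]
t 9.5 box [[0.0013 0.3237 0.1996]] turn tool z 0.0001 tilt z [-0. -0. -1.] F [0.04 0.94 0.45] open 0.0006573513518336758 q [ 0.7   0.1   1.56 -0.    1.49 -1.41]
tool shift mm [   1.3 -223.7   79.6]
```

Emit:
send_rows:
  targets:
    - [-1,[-1,-30,8],0]
    - [-1,[-1,-30,8],0]
    - [-1,[-1,-30,8],0]
    - [-1,[0,-30,8],0]
    - [-1,[0,-30,8],0]
    - [-1,[0,-30,8],0]
    - [-1,[0,-30,8],0]
    - [-1,[0,-24,10],0]
    - [-1,[0,0,10],0]
    - [-1,[0,0,10],0]
    - [-1,[0,0,0],0]
    - [-1,[0,0,0],0]

```text
t: 10.7
tool_pos: [0.5335, 0.2159, 0.1134]
orientation: [0.839, -3.027, -0.0]
force: [-0.0, 0.4, 0.7]
opening: 0.0005
```

```bash
python3 - <<'E'
from h import *
where([0.004,.09,.037])
c=optics.read_camera('scene');save(c,'scene5')
c=optics.read_camera('wrist');save(c,'wrist5')
E
```

```text
t 10.7 box [[0.0042 0.0908 0.1134]] turn tool z 0.0012 tilt z [-8.e-04  0.e+00 -1.e+00] F [-0.01  0.36  0.66] open 0.0004999828704716357 q [ 0.3   0.14  1.67  0.    1.33 -1.82]
tool shift mm [ 0.2 -0.8 76.4]
```

View pics/scene5.png

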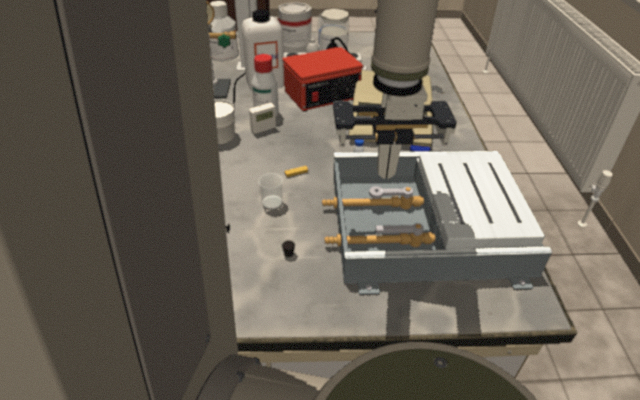

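View pics/wrist5.png

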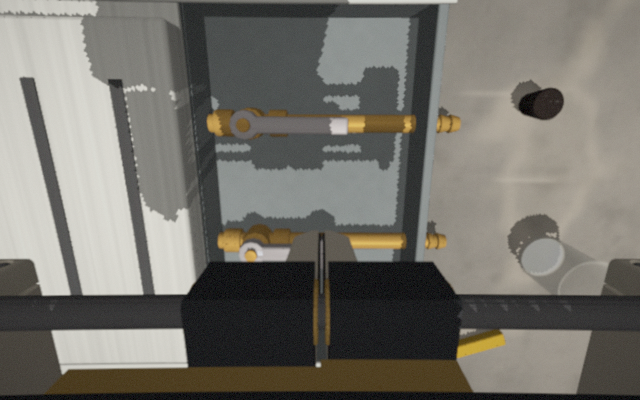

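Emit:
send_rows:
  targets:
    - [-1,[0,0,20],0]
    - [-1,[0,0,20],0]
    - [-1,[0,0,18],0]
    - [-1,[0,0,8],0]
    - [-1,[0,0,8],0]
    - [-1,[0,0,2],0]
    - [-1,[0,0,0],0]
    - [-1,[0,0,0],0]

```text
t: 11.6
tool_pos: [0.5348, 0.2153, 0.0386]
orientation: [-0.837, 3.027, 0.0]
force: [0.1, -0.4, 1.0]
opening: 0.0002
```

```bash
python3 - <<'E'
from h import *
where([0.02,.09,.037])
c=optics.read_camera('scene');save(c,'scene6')
E
```

```text
t 11.6 box [[0.005  0.0895 0.0386]] turn tool z 0.0001 tilt z [ 1.3e-03  4.0e-04 -1.0e+00] F [ 0.05 -0.37  1.04] open 0.00019034889198361865 q [ 0.29  0.22  1.72  0.    1.19 -1.82]
tool shift mm [-15.    0.5   1.6]
```

View pics/scene6.png

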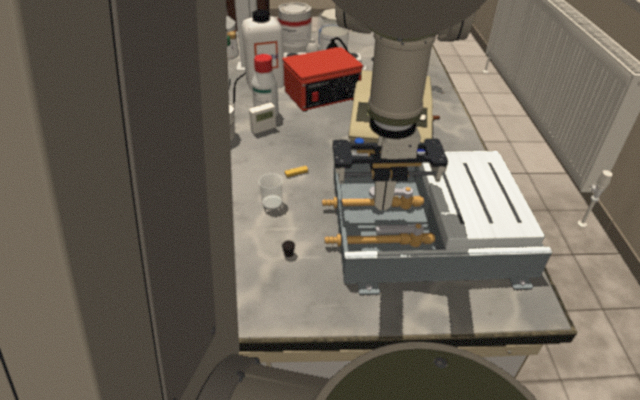

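Emit:
send_rows:
  targets:
    - [-1,[-5,0,1],0]
    - [-1,[-5,0,0],0]
    - [-1,[-5,0,0],0]
    - [-1,[-7.3,2.3,0],0.13]
    - [-1,[-7.3,2.3,0],0.13]
    - [-1,[-7.3,2.3,0],0.13]
    - [-1,[0,0,0],0]

```text
t: 12.35
tool_pos: [0.565, 0.2383, 0.0367]
orientation: [-0.232, 3.133, 0.0]
force: [-0.6, 0.5, 0.1]
opening: 0.0004
```

```bash
python3 - <<'E'
from h import *
where()
b=tobox(robot.read_state()['tool_pos'])[0]
th=.39
print('expected',[40.8+55*np.sin(th)-21.5*np.cos(th),35+55*np.cos(th)+21.5*np.sin(th)])
c=optics.read_camera('scene');save(c,'scene7')
c=optics.read_camera('wrist');save(c,'wrist7')
E
```

```text
t 12.35 box [[0.0428 0.0938 0.0367]] turn tool z -0.3918 tilt z [ 5.e-04  3.e-04 -1.e+00] F [-0.61  0.49  0.12] open 0.0004005246540539624 q [ 0.32  0.32  1.62  0.    1.21 -1.4 ]
expected [np.float64(41.82481804484165), np.float64(94.04404921730018)]
```

View pics/scene7.png

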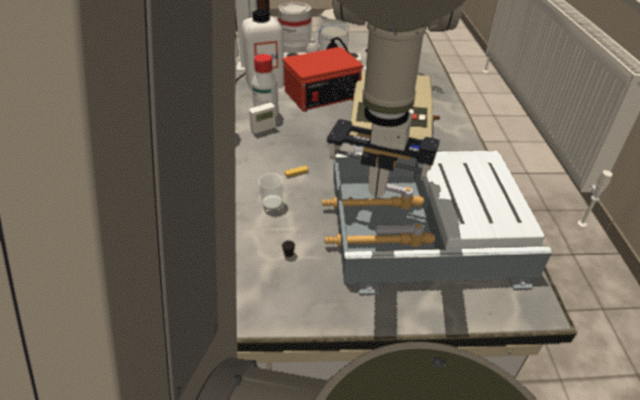

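View pics/wrist7.png

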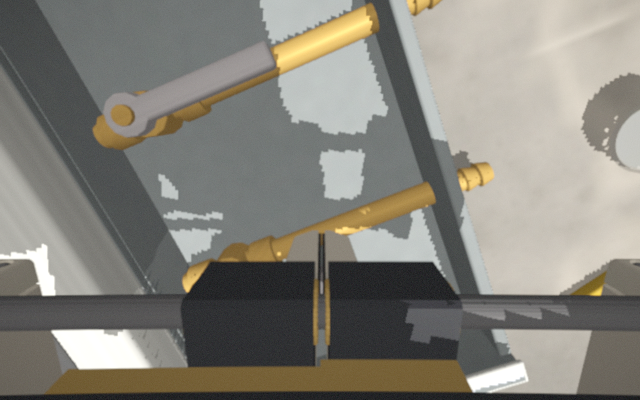

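Emit:
send_rows:
  targets:
    - [-1,[-7.3,2.3,0],0.13]
    - [-1,[-7.3,2.3,0],0.13]
    - [-1,[-7.3,2.3,0],0.13]
    - [-1,[-7.3,2.3,0],0.13]
    - [-1,[-7.3,2.3,0],0.13]
    - [-1,[-7.3,2.3,0],0.13]
    - [-1,[-7.3,2.3,0],0.13]
    - [-1,[-7.3,2.3,0],0.13]
    - [-1,[0,0,0],0]

```text
t: 13.35
tool_pos: [0.6232, 0.2376, 0.0365]
orientation: [1.352, 2.836, 0.001]
force: [-0.8, 0.9, 0.4]
opening: 0.0004
```

```bash
python3 - <<'E'
from h import *
where()
th=1.43
print('expected',[40.8+55*np.sin(th)-21.5*np.cos(th),35+55*np.cos(th)+21.5*np.sin(th)])
c=optics.read_camera('scene');save(c,'scene8')
E
```

```text
t 13.35 box [[0.0923 0.0632 0.0365]] turn tool z -1.4297 tilt z [ 3.e-04  3.e-04 -1.e+00] F [-0.8   0.92  0.43] open 0.00035381005738961083 q [ 0.29  0.45  1.45  0.    1.24 -0.39]
expected [np.float64(92.23862129283994), np.float64(64.00548636881985)]
```

View pics/scene8.png

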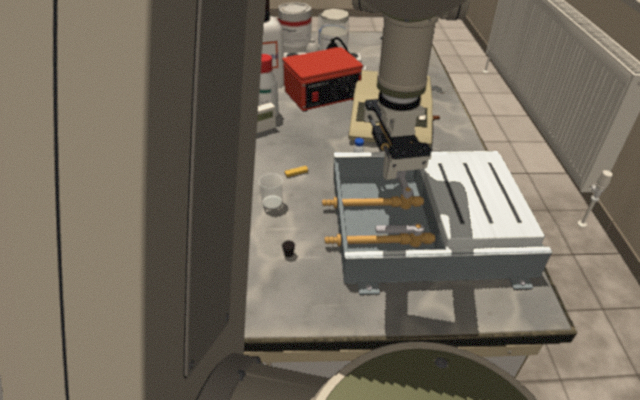

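Now the last 0.14 rad and on to the stop, gently.

Emit:
send_rows:
  targets:
    - [-1,[-7.3,2.3,0],0.13]
    - [-1,[-2,0,0],0]
    - [-1,[-2,0,0],0]
    - [-1,[0,0,0],0]

```text
t: 13.8
tool_pos: [0.6284, 0.2337, 0.0364]
orientation: [-1.521, -2.742, -0.003]
force: [-9.5, 14.4, 3.4]
opening: 0.0008
```

```bash
python3 - <<'E'
from h import *
where()
E
```

```text
t 13.8 box [[0.0948 0.0573 0.0364]] turn tool z -1.5528 tilt z [-0.0045  0.0046 -1.    ] F [-9.46 14.44  3.38] open 0.0008125578769427413 q [ 0.28  0.46  1.43  0.01  1.25 -0.28]
```

Emit:
send_rows:
  targets:
    - [-1,[0,0,0],0]
    - [-1,[0,0,0],0]
    - [-1,[5,0,0],0]
    - [-1,[8,0,0],0]
    - [-1,[4,0,-20],0]
    - [-1,[0,0,-35],0]
    - [-1,[0,0,-40],0]
    - [-1,[0,0,-40],0]
    - [-1,[0,0,-30],0]
    - [-1,[35,0,0],0]
    - [-1,[35,0,0],0]
    - [-1,[35,0,0],0]

```text
t: 15.0
tool_pos: [0.5671, 0.3345, 0.2022]
orientation: [1.531, 2.742, 0.001]
force: [-0.6, -0.4, 0.1]
opening: 0.0003
```

Emit:
send_rows:
  targets:
    - [-1,[35,0,0],0]
    - [-1,[35,0,0],0]
    - [-1,[35,0,0],0]
    - [-1,[35,0,0],0]
    - [-1,[0,0,0],0]
    - [-1,[0,0,0],0]

```text
t: 15.6
tool_pos: [0.4938, 0.4536, 0.2015]
orientation: [1.529, 2.744, -0.001]
force: [0.3, -0.0, 0.5]
opening: 0.0006
```

```bash
python3 - <<'E'
from h import *
where()
c=optics.read_camera('scene');save(c,'scene9')
c=optics.read_camera('top');save(c,'top9')
for t in ['beaker','stopper','tube_clip','disc_tip','plain_tip']:
    for r in optics.cut_out('top',t)[:1]: print(t,r['confidence'],r['point'],tobox(atz(c,r['point'],.041)).round(3))
im=cv2.imread('pics/top9.png')
cv2.imwrite('pics/top9z.png',cv2.resize(im[30:280,250:560],None,fx=2.4,fy=2.4,interpolation=cv2.INTER_CUBIC))
E
```

```text
t 15.6 box [[0.0923 0.3151 0.2015]] turn tool z -1.5566 tilt z [ 4.e-04 -6.e-04 -1.e+00] F [ 0.32 -0.04  0.55] open 0.0005994778870276345 q [ 0.67  0.33  1.29 -0.    1.52  0.11]
beaker 0.71 [273.1, 191.7] [[0.065 0.284 0.041]]
stopper 0.55 [321.8, 252.1] [[-0.076  0.26   0.041]]
disc_tip 0.67 [387.0, 118.4] [[0.082 0.031 0.041]]
plain_tip 0.83 [410.5, 191.5] [[-0.059  0.061  0.041]]
```

View pics/top9z.png

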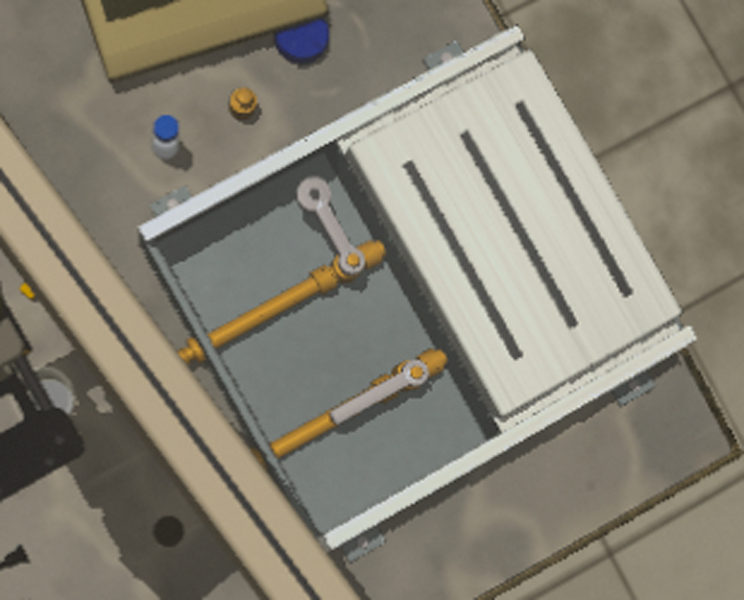

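View pics/scene9.png

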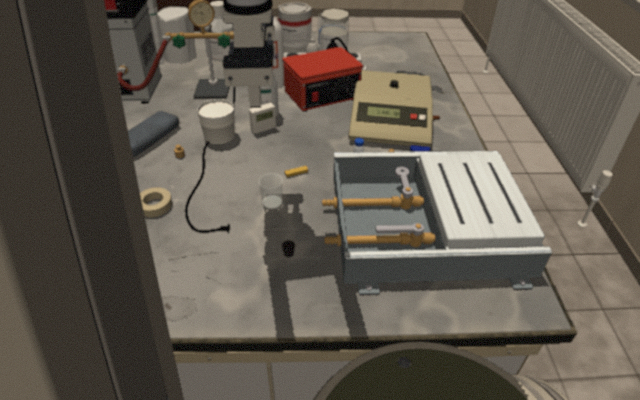

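```bash
python3 - <<'E'
from h import *
c=optics.read_camera('top')
px=np.array([[313,193],[352,261],[333,418],[417,373],[343,143],[500,417]])/2.4+[250,30]-.3
a=tobox(atz(c,px[:4],.046));print(a.round(4),tobox(atz(c,px[4:],.077)).round(4))
d=a[0]-a[1];print('angle',np.arctan2(d[0],d[1]))
r=optics.read_camera('scene')
for t,p in [('beaker',(274.9,188.9)),('stopper',(286.9,247.3)),('tube_clip',(296,169.8))]:
    for k in optics.cut_out('scene',t)[:1]: print(t,k['point'],p)
E
```

```text
[[ 0.1017  0.0356  0.046 ]
 [ 0.0404  0.0357  0.046 ]
 [-0.0584  0.1093  0.046 ]
 [-0.06    0.0348  0.046 ]] [[ 0.1194  0.0044  0.077 ]
 [-0.1183  0.0041  0.077 ]]
angle 1.57136995907813
beaker [272.4, 187.2] (274.9, 188.9)
stopper [287.0, 246.7] (286.9, 247.3)
tube_clip [295.0, 171.6] (296, 169.8)
```

```bash
python3 -c "
from h import *
print(ticket.close_job())"
```

```text
the job is handed in; nothing more can be done
None
```

I pushed the cover to its stop over the closed half of the box with the shut fingers. I then pushed the disc handle clockwise to its stop, lifted the tool clear and handed the job in at about 16 s of the 56 s allowed. The hand-in gives no verdict.

| Check | Last reading |
|---|---|
| Cover | Its end face moved about 158 mm, from y ≈ 162 mm to y ≈ 4 mm; the push ended against a firm stop at about 17 N |
| Disc handle | 1.57 rad in the top picture; the stop was felt at about 17 N |
| Plain handle | End within about 1 mm of where it was in the top picture |
| Beaker, stopper, tube clip | Upright, within 1 to 3 pixels of their first positions in the scene picture; that is the network's own scatter |
| Tool | Clear of everything, 0.2 m up |

- **Box pose:** my fit was off by about 1.5–2 mm along the box's x axis, judging by the two handle spindles. The model walls also looked about 7 mm wider across than in the picture. Neither affected the pushes.
- **Tube clip:** the network did not find it in the last top picture, where the arm partly hid it. I checked it in the scene picture instead.

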